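# Swing the microscope to the specimen tray

## Task

Bring the swing-arm microscope from the scale plate to the specimen tray that holds the one large horned beetle: pull up the spring plunger on the arm and twist its T-handle until it stays up by itself, then let go and swing the arm round until the microscope is over that tray, and twist the handle back so that the pin drops fully home and locks the arm there. Leave both trays, and the block and jar on the baseboard, where they stand.

Things in the scene. Friction and masses are not known exactly. Their poses are not given: they have to be found in the camera images.
- baseboard: Grey baseboard of the microscope, fixed to the bench, 330 x 420 x 18 mm. Origin on the bench directly under the swing arm's vertical pivot, z up; the board spans x -265 to +65 mm, y -210 to +210 mm. The arm points along its -x at the start, over a white scale plate; the trays lie near (-122, +146) and (-122, -146) mm.
- quadrant (a point): On the pivot axis, at the top face (118 mm above the bench) of the fixed notched steel quadrant. Three V-mouthed notches on a 70 mm radius: in the middle (baseboard -x) and 50 degrees to either side. The round-nosed pin enters and centres the arm if let down within 0.06 rad of a notch; further off it rides on the quadrant and clicks in when the arm is pushed to the notch.
- swing_arm (a joint): Angle of the swing arm, rad, about the upward vertical at the pivot. 0 (start, locked) = along baseboard -x; positive is counter-clockwise from above: +0.873 = the station at baseboard (-122, -146) mm, -0.873 = the one at (-122, +146) mm. End stops at +-1.12. With the pin out it swings and stays where it is left; locked it has about 0.014 rad of play either way.
- bar_middle (a point): Point in the middle of the aluminium arm bar, 125 mm from the pivot, 132 mm above the bench. The bar is 36 mm wide and 22 mm high (121 to 143 mm above the bench), bare on its sides from 90 to 155 mm from the pivot; pushed sideways here it needs 1.5 to 3 N once the pin is out.
- plunger (a joint): Height of the spring locking pin, m: 0 = fully home in a notch; 0.0115 = parked, its cross-pin resting on the sleeve's rim; 0.009 when it only rides on the quadrant; 0.020 = upper stop. The spring pulls down with 7 N at 0, 10 N parked, 12 N at the stop.
- thandle: Black T-handle on the plunger, riding on the arm 70 mm from the pivot: bar 44 mm long (its x), 14 thick (y), 16 high (z). Origin at its centre, 181 mm above the bench when home, 192 parked. Home, the bar lies in line with the arm and cannot turn. Raised 12 mm or more it twists either way, up to 1.65 rad; past 0.6 rad it stays up when let go. Back within 0.15 rad of the arm's line it can drop.
- sleeve_rim (a point): Centre of the top of the steel sleeve (20 x 20 mm) under the T-handle, 165 mm above the bench, 8 mm below the bar when home: fingertips gripping the bar must stay above it. Twisting the raised handle takes about 0.05 N m. Nothing else comes within 40 mm of the handle at its height.
- objective (a point): Centre of the lower end of the microscope, 190 mm from the pivot along the arm, 85 mm above the bench. The microscope is a stubby upright tube, up to 60 mm across, its eyepiece top 207 mm above the bench.
- tray_large: White open specimen tray, 95 x 85 x 40 mm, loose on the baseboard under one of the side stations, holding a single large dark horned beetle (58 mm). Origin at the centre of its underside (18 mm above the bench).
- tray_small: The same kind of tray under the other side station, holding twelve small beetles (14 mm).
- pinning_block: Small stepped wooden pinning block, 66 x 36 x 36 mm, loose on the baseboard beside the pillar; it and the jar stand to its two sides; origin at the centre of its underside.
- jar: Small glass jar with black cap, 42 mm across, 55 mm high, loose on the baseboard beside the pillar, to one side; origin at the centre of its underside.

How it is judged:
By the outcome, as a careful person would: the job done as asked, in the order asked, and still so for the second after the job is handed in, with the robot touching nothing.
It also fails if it takes over 67 s, if anything falls off the work surface, if the arm or the gripper's body presses on something with over 40 N, if the wrist force passes 120 N, or if a joint passes its speed limit or range.

## Robot

A 6-joint arm with a two-finger parallel gripper is mounted at the origin on the work surface. World frame = base frame: x ahead of the robot, y to its left, z up, the work surface at z = 0. Lengths are in m, angles in rad, forces in N, time in s.
With the tool pointing down it reaches from about 0.35 to 0.85 m from the base axis. Payload 8.1 kg.
Tool frame: the origin (TCP) lies at the centre of the arm's flange, where the gripper is bolted on; the fingertips stand 186 mm ahead of it and the grasp point (between the pads) lies 167 mm ahead of it; z points along the fingers, y is the line along which they close (so a half turn about z gives the same grasp; the last joint's range is limited). The gripper opens to 93 mm and grips with 3 to 60 N. Pads are 15 mm wide; open, the fingers measure 128 mm over their backs; the gripper's body (75 mm by 188 mm) begins 65 mm behind the grasp point.
Start: joints at [-1.372, 0.13, 1.488, -0, 1.523, -0.085], TCP at [0.168, -0.576, 0.405] pointing down, gripper open.
Joint ranges: [-2.96, 2.96], [-0.89, 2.26], [0.02, 2.5], [-1.34, 4.48], [0, 2.73], [-2.66, 2.66]. Speed limits (rad/s): [2.39, 2.39, 2.79, 3.14, 3.14, 3.14].

## Interface

Orientations are given as a 3x3 rotation matrix whose columns are the frame's x, y, z axes.
In Python, from rig import manip gives the robot as it stands.
- The arm moves only by the shell command python3 -m jog 'ROWS' [FORCE]. ROWS is JSON, a list of rows, each an object with "dr": the turn, a rotation vector about the tool's x, y, z in degrees, a list of three; "slide": the shift along the tool's x, y, z in cm, a list of three; "fingers": the finger opening in cm, from 0 to 9.3. In form: [{"dr": [wx, wy, wz], "slide": [x, y, z], "fingers": fingers}, ...]. A call has 1 to 5 rows; each row shifts and turns the commanded pose from where the row before left it, along the tool's axes as they then stand; what a row does not reach is not made up. A row lasts 1/8 s, in which the tool goes at most 62.5 mm and 10.7 degrees, less where a joint would pass 70% of its speed; a pose out of reach is approached as far as the arm can. A call with a gripper value outside its range is refused whole. The fingers move at their own pace and stop on an object; FORCE is the grip in N (left out, the last holds). Time passes only in rows, so rows that do not move let the fingers close. It gives the time, the measured TCP pose, the force, the opening and the grip force at its end, in the units of the state.
- manip.observe(): the state, without advancing time (a new reading comes with each control period).
- manip.camera(name): name is "scene" or "side" or "wrist"; returns the picture (480x640x3 uint8, red, green, blue); there is no depth.
- manip.camera_model(name): a dict with "fovy" (degrees; the focal length in pixels is half the picture's height over the tangent of half this angle, whatever the lens; pixels are square), "cx", "cy" (the principal point, pixels), "k1" (the pictures are not rectified: a ray, as slopes to the right and down, at radius r is drawn at 1 + k1 r^2 times it, then the intrinsics apply), "rvec" (rotation vector, rad) and "tvec" (3), from world to camera coordinates, as OpenCV has them. Camera axes: x right, y down, z forward; pixel columns grow to the right and rows downward; lengths in m; the calibration is good to about 2 mm. A picture is of the moment at which its call begins: read the wrist's pose just before it. camera_model takes no time and is no camera call; for the wrist camera it gives the pose at the moment of the call.
- manip.finish_job(): hands the job in; it is judged then, once.
Trained networks look in the newest picture that a camera, given by its name, has taken for a name from the list of things; names that differ only in an ending like _2 or _b are one class to them, and where a whole thing is asked for, a point or a joint stands for the part that bears it (a point fixed in the world has none). Each returns a list of dicts, best first, with "score" (0 to 1); they miss things now and then, are a little off and sometimes report something else, mostly with a low value. They report only what shows in the picture. A call takes as long as a camera call.
- manip.search_frame(camera, target): "box" ([left, top, width, height] as shares, 0 to 1, of the picture: columns of its width, rows of its height, round what is visible of it).
- manip.regions_of(camera, target): "region" (480x640 bool, what is visible of it) and "box" ([left, top, width, height] as shares, 0 to 1, of the picture: columns of its width, rows of its height, round what is visible of it).
- manip.place_of(camera, target): "at" ([column, row] as shares, 0 to 1, of the picture: columns of its width, rows of its height: a listed point, or the origin of a listed thing).
The state is a dict: "time": time; "qpos": joint angles; "dq": joint speeds; "joint_torque": joint torques, N m; "tcp_pos": TCP position; "eef_rot": TCP orientation; "ft_force": force on the tool from outside, world axes, zero at the start; "moment": the same for the moment, N m; "opening": finger opening in m; "gripper_force": force on a finger pad.
Only numpy, scipy, OpenCV 4.12 (cv2) and the standard library are available. Lean on these libraries where they do the work, as an engineer would, in place of code of your own. Each camera call takes 0.05 s, during which the arm holds its last target. There are 200 camera calls.

## Working session

There is one attempt and no reset: what is moved stays moved. The work goes in short steps, Python scripts to look and compute and a shell command to move; the robot and the scene stay as the last step left them, time stands still between calls to the robot, and variables do not carry over. Pictures are saved under pics/ and viewed, at most 10 in all, crops included, and the job is handed in when it is done.

```bash
mkdir -p pics; ls; cat > h.py <<'E'
import numpy as np, cv2
from rig import manip
def cm(n):
    m=manip.camera_model(n); f=240/np.tan(np.radians(m['fovy'])/2)
    K=np.array([[f,0,m['cx']],[0,f,m['cy']],[0,0,1.]]); R=cv2.Rodrigues(np.array(m['rvec'],float))[0]
    return K,np.array([m['k1'],0,0,0,0.]),R,np.array(m['tvec'],float)
def ray(n,at):
    K,d,R,t=cm(n); px=np.array([[at[0]*640,at[1]*480]],float)
    u=cv2.undistortPointsIter(px[None],K,d,None,None,(3,50,1e-9)).reshape(2)
    return -R.T@t, R.T@np.array([u[0],u[1],1])
def onz(n,at,z):
    o,d=ray(n,at); return o+d*(z-o[2])/d[2]
def proj(n,P):
    K,d,R,t=cm(n); return cv2.projectPoints(np.array(P,float).reshape(-1,1,3),cv2.Rodrigues(R)[0],t,K,d)[0].reshape(-1,2)
def snap(n,f):
    im=manip.camera(n); cv2.imwrite('pics/'+f+'.png',im[:,:,::-1]); return im
E
python3 - <<'E'
from h import *
np.set_printoptions(precision=3,suppress=True)
s=manip.observe(); print(s['time'],s['tcp_pos'],s['eef_rot'])
Z=dict(baseboard=0,quadrant=.118,bar_middle=.132,thandle=.181,sleeve_rim=.165,objective=.085,tray_large=.018,tray_small=.018,pinning_block=.018,jar=.018)
for c in ['scene','side','wrist']:
    im=snap(c,c+'0')
    for k,z in Z.items():
        r=manip.place_of(c,k)
        for q in r[:2]: print(c,k,round(q['score'],2),(np.array(q['at'])*[640,480]).round(),onz(c,q['at'],z))
E
python3 -c "
import cv2,numpy as np
a=[cv2.imread(f'pics/{n}0.png') for n in ('scene','side')]
cv2.imwrite('pics/w.png',cv2.imread('pics/wrist0.png'))"
```

```text
pics
0.0 [ 0.168 -0.576  0.404] [[ 0.96   0.28  -0.   ]
 [ 0.28  -0.96   0.002]
 [ 0.    -0.002 -1.   ]]
scene baseboard 0.9 [277. 302.] [ 0.615 -0.07   0.   ]
scene quadrant 0.92 [273. 271.] [ 0.618 -0.065  0.118]
scene quadrant 0.28 [276. 305.] [ 0.668 -0.072  0.118]
scene bar_middle 0.7 [260. 193.] [ 0.492 -0.055  0.132]
scene thandle 0.8 [259. 208.] [ 0.551 -0.062  0.181]
scene thandle 0.37 [276. 306.] [ 0.695 -0.073  0.181]
scene sleeve_rim 0.95 [257. 213.] [ 0.548 -0.067  0.165]
scene sleeve_rim 0.69 [353. 222.] [0.599 0.057 0.165]
scene objective 0.65 [262. 179.] [ 0.431 -0.045  0.085]
scene tray_large 0.87 [355. 224.] [0.519 0.092 0.018]
scene tray_small 0.89 [183. 245.] [ 0.478 -0.202  0.018]
scene pinning_block 0.77 [374. 299.] [0.661 0.08  0.018]
scene jar 0.67 [176. 318.] [ 0.605 -0.231  0.018]
side baseboard 0.67 [314. 284.] [ 0.621 -0.077  0.   ]
side quadrant 0.65 [316. 237.] [ 0.613 -0.065  0.118]
side bar_middle 0.83 [375. 245.] [ 0.494 -0.05   0.132]
side bar_middle 0.31 [313. 286.] [0.553 0.106 0.132]
side thandle 0.63 [348. 211.] [ 0.552 -0.067  0.181]
side sleeve_rim 0.84 [348. 221.] [ 0.549 -0.062  0.165]
side objective 0.88 [407. 277.] [ 0.431 -0.041  0.085]
side tray_large 0.78 [337. 343.] [0.514 0.095 0.018]
side tray_large 0.31 [378. 245.] [ 0.534 -0.242  0.018]
side tray_small 0.84 [399. 260.] [ 0.477 -0.198  0.018]
side tray_small 0.45 [407. 276.] [ 0.448 -0.143  0.018]
side pinning_block 0.68 [348. 212.] [ 0.643 -0.37   0.018]
side pinning_block 0.56 [262. 318.] [0.661 0.079 0.018]
```

View pics/scene0.png

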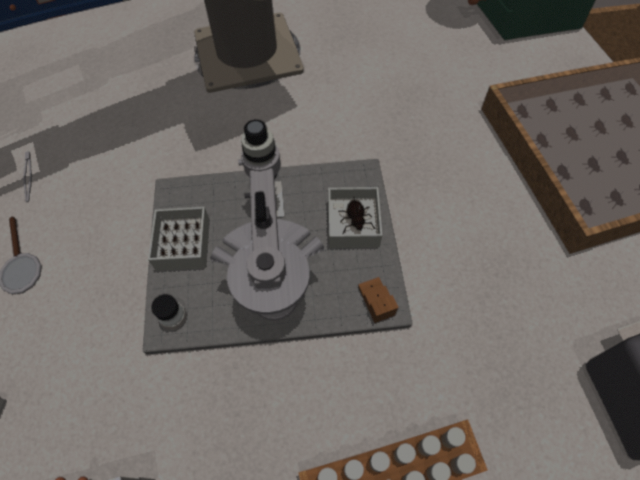

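View pics/side0.png

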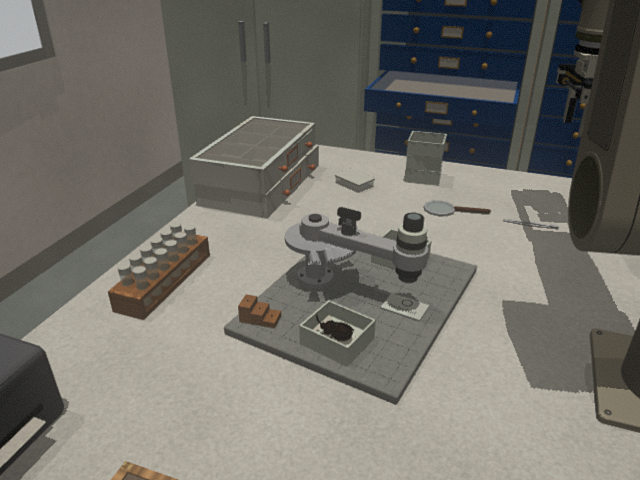

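The scene picture shows the lone large beetle in the right-hand tray at px (355,215), world (0.517, 0.093), which is board (-0.12, +0.146). So the target angle is **-0.873**. The twelve small beetles are at px (183,238). The T-handle is at px (260,208), about (0.551, -0.064). The side picture agrees, with the large beetle's tray at (337,335). The board yaw is about -7°. Next I'll move over the handle.

```bash
python3 -m jog '[{"dr":[0,0,8],"slide":[0,0,-2],"fingers":6},{"dr":[0,0,8],"slide":[0,0,-2],"fingers":6},{"dr":[0,0,7.6],"slide":[0,0,0],"fingers":6}]' 10
python3 -m jog '[{"dr":[0,0,0],"slide":[2.6,-4.65,0],"fingers":6},{"dr":[0,0,0],"slide":[2.6,-4.65,0],"fingers":6},{"dr":[0,0,0],"slide":[2.6,-4.65,0],"fingers":6},{"dr":[0,0,0],"slide":[2.6,-4.65,0],"fingers":6},{"dr":[0,0,0],"slide":[2.6,-4.65,0],"fingers":6}]'
python3 -m jog '[{"dr":[0,0,0],"slide":[2.6,-4.65,0],"fingers":6},{"dr":[0,0,0],"slide":[2.6,-4.65,0],"fingers":6},{"dr":[0,0,0],"slide":[2.6,-4.65,0],"fingers":6},{"dr":[0,0,0],"slide":[2.6,-4.65,0],"fingers":6},{"dr":[0,0,0],"slide":[2.6,-4.65,0],"fingers":6}]'
python3 -m jog '[{"dr":[0,0,0],"slide":[2.6,-4.65,0],"fingers":6},{"dr":[0,0,0],"slide":[2.6,-4.65,0],"fingers":6},{"dr":[0,0,0],"slide":[0,0,0],"fingers":6},{"dr":[0,0,0],"slide":[0,0,0],"fingers":6}]'
cat > look.py <<'E'
from h import *
import sys
np.set_printoptions(precision=3,suppress=True)
s=manip.observe(); print(s['time'],s['tcp_pos'],s['eef_rot'].tolist() if hasattr(s['eef_rot'],'tolist') else s['eef_rot'])
Z=dict(quadrant=.118,bar_middle=.132,thandle=float(sys.argv[2]),sleeve_rim=.165,objective=.085,tray_large=.018,tray_small=.018)
for c in sys.argv[3].split(','):
    snap(c,c+sys.argv[1])
    for k in sys.argv[4].split(','):
        for q in manip.place_of(c,k)[:1]: print(c,k,round(q['score'],2),(np.array(q['at'])*[640,480]).round(),onz(c,q['at'],Z[k]))
E
python3 look.py 1 .181 wrist quadrant,bar_middle,thandle,sleeve_rim,tray_large
```

```text
time: 2.02
tcp_pos: [0.1681, -0.5764, 0.4472]
eef_rot: [[0.991, -0.132, 0.001], [-0.132, -0.991, -0.004], [0.001, 0.004, -1.0]]
ft_force: [-1.1, -0.4, -1.2]
opening: 0.0678
gripper_force: 0.0
time: 2.65
tcp_pos: [0.3274, -0.3605, 0.4449]
eef_rot: [[0.992, -0.128, 0.0], [-0.128, -0.992, -0.0], [0.001, 0.0, -1.0]]
ft_force: [0.9, -0.1, -0.2]
opening: 0.0601
gripper_force: 0.0
time: 3.28
tcp_pos: [0.4861, -0.1464, 0.445]
eef_rot: [[0.992, -0.128, 0.001], [-0.128, -0.992, -0.0], [0.001, 0.0, -1.0]]
ft_force: [-0.5, -0.3, -0.6]
opening: 0.0598
gripper_force: 0.0
time: 3.78
tcp_pos: [0.5487, -0.0624, 0.4446]
eef_rot: [[0.992, -0.127, -0.001], [-0.127, -0.992, -0.0], [-0.001, 0.0, -1.0]]
ft_force: [-0.3, -0.7, 0.1]
opening: 0.0601
gripper_force: 0.0
3.775 [ 0.549 -0.062  0.445] [[0.9919154413301323, -0.12689917129458347, -0.0005979762509584348], [-0.12689939349716522, -0.9919155315995806, -0.0003494303552053406], [-0.0005487995083526372, 0.00042248818856998525, -0.9999997601613864]]
wrist quadrant 0.57 [318. 155.] [ 0.619 -0.072  0.118]
wrist bar_middle 0.96 [317. 289.] [ 0.496 -0.055  0.132]
wrist thandle 0.77 [321. 252.] [ 0.549 -0.065  0.181]
wrist sleeve_rim 0.78 [316. 244.] [ 0.552 -0.061  0.165]
wrist tray_large 0.66 [201. 246.] [0.524 0.092 0.018]
```

View pics/wrist1.png

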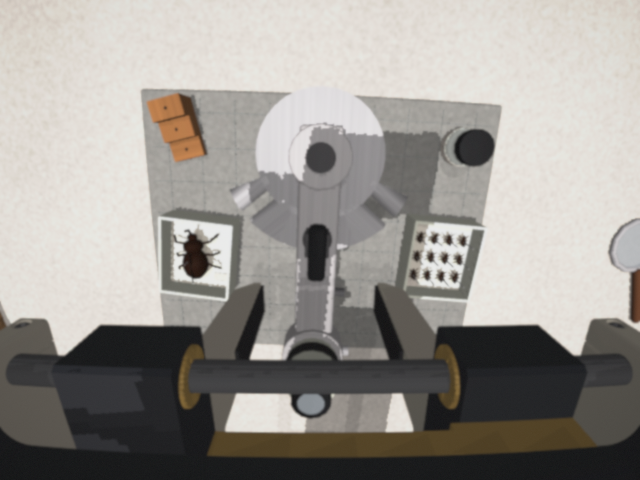

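The wrist picture shows the handle at px (317,252), centred between the fingers, with the arm vertical in the image and so aligned with the tool. Next I'll descend and grip with the fingertips at 0.169 m.

```bash
python3 -m jog '[{"dr":[0,0,0],"slide":[0.05,0.1,3],"fingers":4},{"dr":[0,0,0],"slide":[0,0,3],"fingers":4},{"dr":[0,0,0],"slide":[0,0,2],"fingers":4},{"dr":[0,0,0],"slide":[0,0,1],"fingers":4},{"dr":[0,0,0],"slide":[0,0,0],"fingers":4}]' 35
python3 -m jog '[{"dr":[0,0,0],"slide":[0,0,0],"fingers":1},{"dr":[0,0,0],"slide":[0,0,0],"fingers":0.5},{"dr":[0,0,0],"slide":[0,0,0],"fingers":0.5},{"dr":[0,0,0],"slide":[0,0,0],"fingers":0.5},{"dr":[0,0,0],"slide":[0,0,0],"fingers":0.5}]' 35
```

```text
time: 4.7
tcp_pos: [0.549, -0.0636, 0.3545]
eef_rot: [[0.992, -0.128, -0.001], [-0.128, -0.992, 0.0], [-0.001, -0.0, -1.0]]
ft_force: [0.1, -0.7, 0.6]
opening: 0.0401
gripper_force: 0.0
time: 5.32
tcp_pos: [0.5494, -0.0629, 0.3556]
eef_rot: [[0.992, -0.127, 0.001], [-0.127, -0.992, 0.001], [0.001, -0.001, -1.0]]
ft_force: [-0.1, 4.5, 4.8]
opening: 0.0137
gripper_force: 35.0
```

```bash
python3 -m jog '[{"dr":[0,0,0],"slide":[0,0,-0.5],"fingers":0.5},{"dr":[0,0,0],"slide":[0,0,-0.5],"fingers":0.5},{"dr":[0,0,0],"slide":[0,0,-0.5],"fingers":0.5},{"dr":[0,0,0],"slide":[0,0,0],"fingers":0.5}]' 40
python3 look.py 2 .196 side,scene thandle
```

```text
time: 5.82
tcp_pos: [0.5493, -0.0632, 0.3684]
eef_rot: [[0.992, -0.127, -0.0], [-0.127, -0.992, 0.001], [-0.0, -0.001, -1.0]]
ft_force: [8.1, 2.1, -11.6]
opening: 0.0137
gripper_force: 40.0
5.825 [ 0.549 -0.063  0.368] [[0.9918439463688451, -0.12745816874993582, -3.5642508801537715e-05], [-0.12745812422576383, -0.9918437688053019, 0.0006040289270791964], [-0.00011234022117689117, -0.0005945595074406216, -0.9999998169393168]]
side thandle 0.54 [347. 208.] [ 0.549 -0.053  0.196]
scene thandle 0.55 [255. 204.] [ 0.553 -0.066  0.196]
```

```bash
python3 -m jog '[{"dr":[0,0,0],"slide":[0.1,0,-0.2],"fingers":0.5},{"dr":[0,0,-8],"slide":[0,0,0],"fingers":0.5},{"dr":[0,0,-8],"slide":[0,0,0],"fingers":0.5},{"dr":[0,0,-8],"slide":[0,0,0],"fingers":0.5},{"dr":[0,0,0],"slide":[0,0,0],"fingers":0.5}]' 40
python3 -m jog '[{"dr":[0,0,-8],"slide":[0,0,0],"fingers":0.5},{"dr":[0,0,-8],"slide":[0,0,0],"fingers":0.5},{"dr":[0,0,-8],"slide":[0,0,0],"fingers":0.5},{"dr":[0,0,-8],"slide":[0,0,0],"fingers":0.5},{"dr":[0,0,-4],"slide":[0,0,0],"fingers":0.5}]' 40
python3 -m jog '[{"dr":[0,0,0],"slide":[0,0,0],"fingers":0.5},{"dr":[0,0,0],"slide":[0,0,0],"fingers":0.5}]'
python3 -c "
from h import *
print(manip.observe()['moment'])"
python3 look.py 3 .196 side,wrist thandle
```

```text
time: 6.65
tcp_pos: [0.5498, -0.0634, 0.3698]
eef_rot: [[0.958, 0.286, -0.002], [0.286, -0.958, 0.001], [-0.002, -0.001, -1.0]]
ft_force: [4.7, 2.5, -11.8]
opening: 0.0134
gripper_force: 40.0
time: 7.28
tcp_pos: [0.5496, -0.0635, 0.3701]
eef_rot: [[0.607, 0.795, -0.003], [0.795, -0.607, 0.001], [-0.001, -0.003, -1.0]]
ft_force: [1.9, 2.5, -11.6]
opening: 0.0137
gripper_force: 40.0
time: 7.52
tcp_pos: [0.5496, -0.0634, 0.3706]
eef_rot: [[0.609, 0.793, -0.003], [0.793, -0.609, 0.001], [-0.001, -0.003, -1.0]]
ft_force: [-1.8, 2.8, -12.5]
opening: 0.0137
gripper_force: 40.0
[0.47003587 0.18326899 0.01680269]
7.525 [ 0.55  -0.063  0.371] [[0.6089044735800255, 0.7932388568212612, -0.002730949126307455], [0.7932427180660496, -0.6089052299593353, 0.0006412202077988358], [-0.0011542484211564444, -0.002556747360930849, -0.9999960653690165]]
side thandle 0.56 [350. 205.] [ 0.548 -0.066  0.196]
wrist thandle 0.87 [317. 308.] [ 0.549 -0.063  0.196]
```

View pics/wrist3.png

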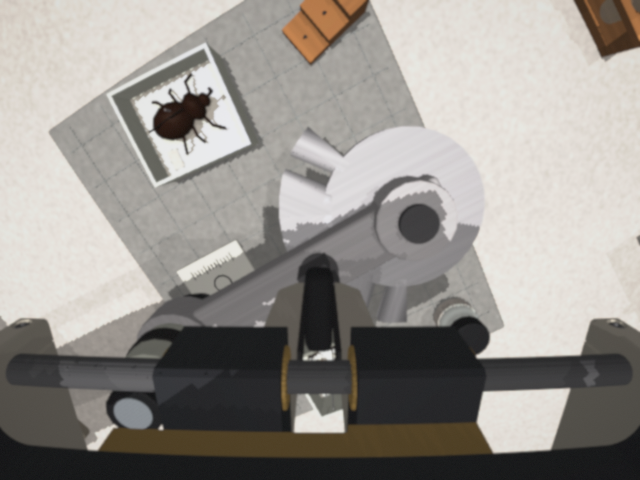

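The picture shows the handle at px (318,300), turned 60° to the arm along with the gripper. I'll lower it onto the rim, open, and check that it stays up.

```bash
python3 -m jog '[{"dr":[0,0,0],"slide":[0,0,0.3],"fingers":0.5},{"dr":[0,0,0],"slide":[0,0,0],"fingers":0.5},{"dr":[0,0,0],"slide":[0,0,0],"fingers":4},{"dr":[0,0,0],"slide":[0,0,0],"fingers":4},{"dr":[0,0,0],"slide":[0,0,0],"fingers":4}]' 40
python3 -m jog '[{"dr":[0,0,0],"slide":[0,0,-2],"fingers":5},{"dr":[0,0,0],"slide":[0,0,-3],"fingers":6},{"dr":[0,0,0],"slide":[0,0,-2],"fingers":6.5},{"dr":[0,0,0],"slide":[0,0,0],"fingers":6.5}]'
python3 look.py 4 .192 side,wrist thandle,bar_middle,quadrant
python3 - <<'E'
import cv2;cv2.imwrite('pics/side4c.png',cv2.resize(cv2.imread('pics/side4.png')[170:320,260:460],None,fx=4,fy=4))
E
```

```text
time: 8.35
tcp_pos: [0.5507, -0.0639, 0.3705]
eef_rot: [[0.607, 0.795, 0.003], [0.795, -0.607, -0.001], [0.001, 0.003, -1.0]]
ft_force: [0.4, -0.0, -0.6]
opening: 0.0377
gripper_force: 0.0
time: 8.85
tcp_pos: [0.5506, -0.0637, 0.4417]
eef_rot: [[0.607, 0.795, 0.005], [0.795, -0.607, -0.001], [0.002, 0.004, -1.0]]
ft_force: [0.4, -0.3, 0.1]
opening: 0.0648
gripper_force: 0.0
8.85 [ 0.551 -0.064  0.442] [[0.6065443207513693, 0.7950348790565733, 0.004850571900286031], [0.7950468652967554, -0.6065471103229768, -0.0010416048432903813], [0.002113988188922213, 0.0044882114863838375, -0.9999876934300694]]
side thandle 0.75 [349. 208.] [ 0.547 -0.06   0.192]
side bar_middle 0.62 [378. 244.] [ 0.49  -0.056  0.132]
side quadrant 0.77 [318. 234.] [ 0.612 -0.075  0.118]
wrist thandle 0.75 [322. 259.] [ 0.553 -0.064  0.192]
wrist bar_middle 0.83 [270. 268.] [ 0.497 -0.059  0.132]
wrist quadrant 0.79 [387. 197.] [ 0.62  -0.073  0.118]
```

View pics/side4c.png

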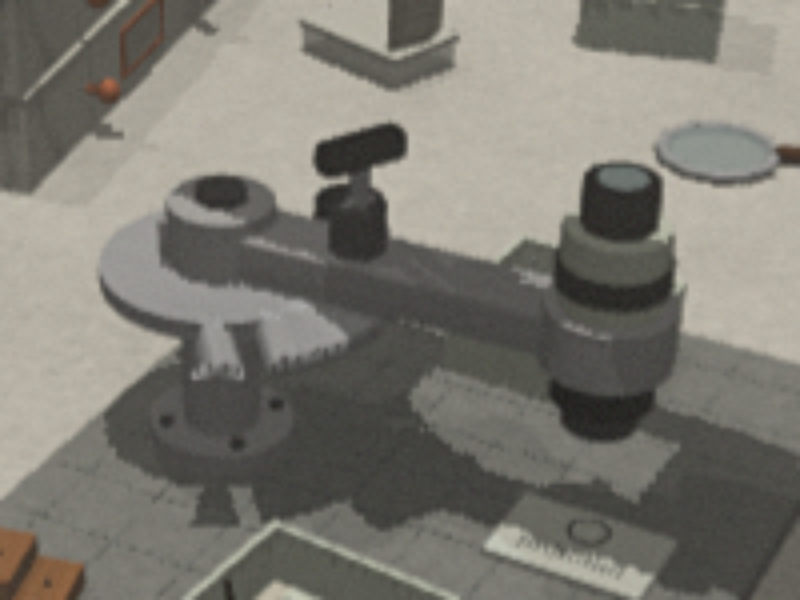

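The picture shows the pin parked: the handle bar sits high and crosswise at crop px (360,150). Next I'll straddle the bar at r = 120 mm.

```bash
python3 -m jog '[{"dr":[0,0,10],"slide":[0,0,0],"fingers":6.5},{"dr":[0,0,10],"slide":[0,0,0],"fingers":6.5},{"dr":[0,0,10],"slide":[0,0,0],"fingers":6.5},{"dr":[0,0,10],"slide":[0,0,0],"fingers":6.5},{"dr":[0,0,10],"slide":[0,0,0],"fingers":6.5}]' 5
python3 -m jog '[{"dr":[0,0,10],"slide":[0,0,0],"fingers":6.5},{"dr":[0,0,0],"slide":[-2.6,-0.1,0],"fingers":6.5},{"dr":[0,0,0],"slide":[-2.5,0,0],"fingers":6.5},{"dr":[0,0,0],"slide":[0,0,2],"fingers":6.5},{"dr":[0,0,0],"slide":[0,0,0],"fingers":6.5}]'
python3 look.py 5 .192 wrist thandle,bar_middle,quadrant
```

```text
time: 9.88
tcp_pos: [0.5501, -0.0636, 0.4383]
eef_rot: [[0.999, 0.041, -0.001], [0.041, -0.999, 0.0], [-0.001, -0.0, -1.0]]
ft_force: [-0.2, 0.8, -0.3]
opening: 0.0647
gripper_force: 0.0
time: 10.5
tcp_pos: [0.4993, -0.056, 0.4161]
eef_rot: [[0.992, -0.128, -0.004], [-0.128, -0.992, 0.001], [-0.004, -0.0, -1.0]]
ft_force: [0.7, 0.1, -0.3]
opening: 0.0648
gripper_force: 0.0
10.5 [ 0.499 -0.056  0.416] [[0.9917916639106726, -0.1278137495048962, -0.003597337181673599], [-0.1278116914081841, -0.9917981326475293, 0.0007972554503392808], [-0.0036697325077084753, -0.00033092955989859037, -0.9999932117514339]]
wrist thandle 0.65 [323. 196.] [ 0.549 -0.065  0.192]
wrist bar_middle 0.81 [321. 250.] [ 0.495 -0.058  0.132]
wrist quadrant 0.98 [321.  88.] [ 0.622 -0.074  0.118]
```

View pics/wrist5.png

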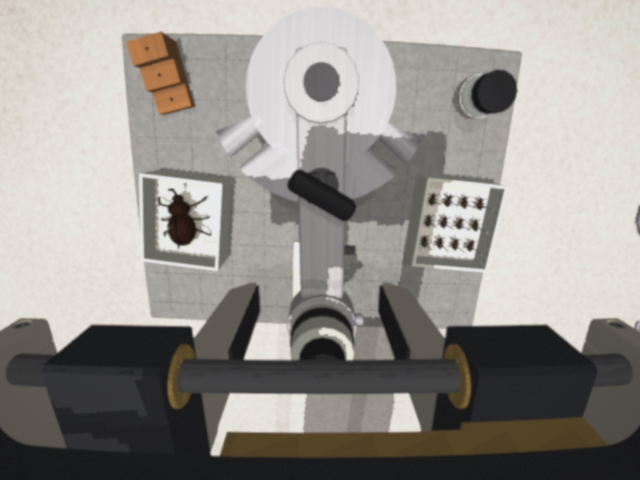

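The bar (px column 321) is centred between the fingers and the handle is parked crosswise at (322,195). Next I'll descend and start the swing.

```bash
python3 -m jog '[{"dr":[0,0,0],"slide":[0,0,4],"fingers":6.5},{"dr":[0,0,0],"slide":[0,0,3.6],"fingers":6.5},{"dr":[0,0,0],"slide":[0,0,2],"fingers":6.5},{"dr":[0,0,0],"slide":[0,0,0],"fingers":4.2},{"dr":[0,0,0],"slide":[0,0,0],"fingers":4.2}]' 5
python3 -m jog '[{"dr":[0,0,0],"slide":[0,0,0],"fingers":4.2},{"dr":[0,0,2],"slide":[0,-0.42,0],"fingers":4.2},{"dr":[0,0,4],"slide":[0,-0.84,0],"fingers":4.2},{"dr":[0,0,4],"slide":[0,-0.84,0],"fingers":4.2},{"dr":[0,0,0],"slide":[0,0,0],"fingers":4.2}]'
python3 -c "
from h import *
s=manip.observe();R=np.array(s['eef_rot']);a=np.degrees(np.arctan2(R[1,0],R[0,0]));d=np.array(s['tcp_pos'])[:2]-[.6185,-.071]
print(a,np.hypot(*d),np.degrees(np.arctan2(-d[1],-d[0])),s['moment'])"
```

```text
time: 11.32
tcp_pos: [0.5003, -0.0563, 0.324]
eef_rot: [[0.992, -0.128, 0.002], [-0.128, -0.992, -0.0], [0.002, 0.0, -1.0]]
ft_force: [0.2, 0.3, 0.2]
opening: 0.0497
gripper_force: 0.0
time: 11.95
tcp_pos: [0.5039, -0.0352, 0.3238]
eef_rot: [[0.955, -0.297, 0.002], [-0.297, -0.955, -0.0], [0.002, -0.0, -1.0]]
ft_force: [-0.2, 0.0, -0.1]
opening: 0.0418
gripper_force: 0.0
-17.276476860405534 0.12005648236942022 -17.335093311867453 [ 0.07162945  0.01447015 -0.02411327]
```

```bash
python3 -m jog '[{"dr":[0,0,0],"slide":[0,0,0.5],"fingers":4.2},{"dr":[0,0,3],"slide":[0,-0.63,0],"fingers":4.2},{"dr":[0,0,4],"slide":[0,-0.84,0],"fingers":4.2},{"dr":[0,0,4],"slide":[0,-0.84,0],"fingers":4.2},{"dr":[0,0,4],"slide":[0,-0.84,0],"fingers":4.2}]' 5
python3 look.py 6 .192 scene thandle,bar_middle,objective
```

```text
time: 12.58
tcp_pos: [0.5158, -0.0069, 0.3175]
eef_rot: [[0.844, -0.536, -0.0], [-0.536, -0.844, -0.001], [0.0, 0.001, -1.0]]
ft_force: [0.5, -1.5, 0.3]
opening: 0.0419
gripper_force: 0.9
12.575 [ 0.516 -0.007  0.317] [[0.8441012349122695, -0.5361838146123653, -0.00014888691917312716], [-0.5361837606956914, -0.8441009384820857, -0.0007618529306735613], [0.00028281762234041156, 0.0007229117478437314, -0.9999996987063532]]
scene thandle 0.56 [276. 205.] [ 0.561 -0.039  0.192]
scene bar_middle 0.77 [291. 195.] [ 0.509 -0.011  0.132]
```

View pics/scene6.png

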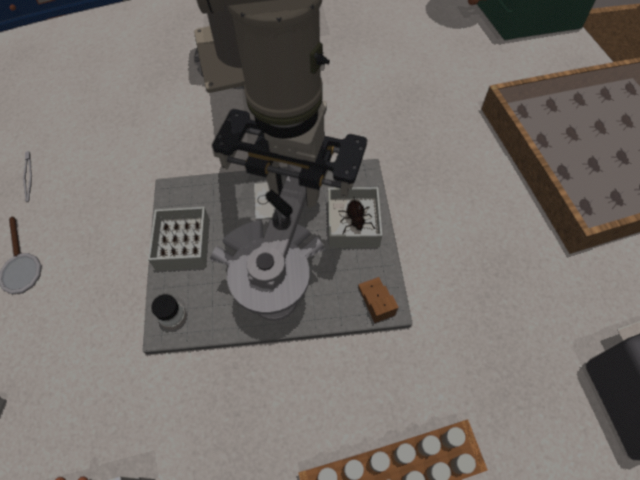

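The arm follows the gripper: the bar is now at px (291,195), about 25° round. The trays have not moved, so I'll continue.

```bash
python3 -m jog '[{"dr":[0,0,4],"slide":[0,-0.84,0],"fingers":4.2},{"dr":[0,0,4],"slide":[0,-0.84,0],"fingers":4.2},{"dr":[0,0,4],"slide":[0,-0.84,0],"fingers":4.2},{"dr":[0,0,4],"slide":[0,-0.84,0],"fingers":4.2},{"dr":[0,0,4],"slide":[0,-0.84,0],"fingers":4.2}]' 5
python3 -m jog '[{"dr":[0,0,3],"slide":[0,-0.63,0],"fingers":4.2},{"dr":[0,0,2],"slide":[0,-0.42,0],"fingers":4.2},{"dr":[0,0,0],"slide":[0,0,0],"fingers":3.2},{"dr":[0,0,0],"slide":[0,0,0],"fingers":3.2},{"dr":[0,0,0],"slide":[0,0,0],"fingers":3.2}]' 5
python3 -c "
from h import *
s=manip.observe();R=np.array(s['eef_rot']);a=np.degrees(np.arctan2(R[1,0],R[0,0]));d=np.array(s['tcp_pos'])[:2]-[.6185,-.071]
print(a,np.hypot(*d),np.degrees(np.arctan2(-d[1],-d[0])),s['moment'])"
python3 look.py 7 .192 scene,side thandle,bar_middle,objective
```

```text
time: 13.4
tcp_pos: [0.5428, 0.0248, 0.3176]
eef_rot: [[0.61, -0.792, -0.0], [-0.792, -0.61, -0.001], [0.0, 0.001, -1.0]]
ft_force: [0.3, -2.1, 0.6]
opening: 0.0422
gripper_force: 0.8
time: 14.02
tcp_pos: [0.551, 0.0313, 0.3175]
eef_rot: [[0.54, -0.842, -0.001], [-0.842, -0.54, -0.0], [-0.0, 0.001, -1.0]]
ft_force: [-0.7, -1.5, -0.5]
opening: 0.0356
gripper_force: 5.0
-57.30312145420984 0.12258613357799217 -56.57654887441994 [-0.12793033  0.21218842  0.04826168]
14.025 [0.551 0.031 0.318] [[0.54019446419221, -0.8415400152492223, -0.0005861658721714948], [-0.8415401968059247, -0.5401944800324378, -0.00014457638016560594], [-0.00019497675936119399, 0.0005713815036465147, -0.9999998177536036]]
scene thandle 0.62 [298. 211.] [ 0.578 -0.014  0.192]
scene bar_middle 0.85 [324. 214.] [0.555 0.028 0.132]
side thandle 0.52 [319. 218.] [ 0.584 -0.007  0.192]
side bar_middle 0.73 [315. 284.] [0.552 0.098 0.132]
side objective 0.56 [339. 307.] [0.516 0.083 0.085]
```

```bash
python3 -m jog '[{"dr":[0,0,0],"slide":[0,0,0],"fingers":5},{"dr":[0,0,0],"slide":[0,0,0],"fingers":5},{"dr":[0,0,0],"slide":[0,0,-4],"fingers":6},{"dr":[0,0,0],"slide":[0,0,-5],"fingers":6},{"dr":[0,0,0],"slide":[0,0,-3.7],"fingers":6}]' 5
python3 -m jog '[{"dr":[0,0,-10],"slide":[0,0,0],"fingers":6},{"dr":[0,0,-10],"slide":[0,0,0],"fingers":6},{"dr":[0,0,-10],"slide":[0,0,0],"fingers":6},{"dr":[0,0,-10],"slide":[0,0,0],"fingers":6},{"dr":[0,0,-10],"slide":[0,0,0],"fingers":6}]'
python3 -m jog '[{"dr":[0,0,-10],"slide":[0,0,0],"fingers":6},{"dr":[0,0,0],"slide":[2.7,4.5,0],"fingers":6},{"dr":[0,0,0],"slide":[0,0,0],"fingers":6},{"dr":[0,0,0],"slide":[0,0,0],"fingers":6}]'
python3 look.py 8 .192 wrist thandle,bar_middle,quadrant,sleeve_rim,tray_large
```

```text
time: 15.05
tcp_pos: [0.5514, 0.0317, 0.4475]
eef_rot: [[0.54, -0.842, 0.003], [-0.842, -0.54, 0.0], [0.001, -0.002, -1.0]]
ft_force: [1.1, 0.3, 0.3]
opening: 0.0599
gripper_force: 0.0
time: 15.68
tcp_pos: [0.5513, 0.0317, 0.4451]
eef_rot: [[0.993, -0.122, 0.001], [-0.122, -0.993, 0.0], [0.001, -0.0, -1.0]]
ft_force: [0.2, -0.2, -0.6]
opening: 0.0602
gripper_force: 0.0
time: 16.18
tcp_pos: [0.5803, -0.0121, 0.4447]
eef_rot: [[0.999, 0.046, -0.0], [0.046, -0.999, 0.001], [-0.0, -0.001, -1.0]]
ft_force: [0.7, 0.1, -0.3]
opening: 0.0596
gripper_force: 0.0
16.175 [ 0.58  -0.012  0.445] [[0.9989480332257611, 0.04585632857606236, -0.0001550609817812736], [0.04585640738752989, -0.9989478902242356, 0.0005500164157956562], [-0.00012967610712153724, -0.0005565483563514244, -0.9999998367190038]]
wrist thandle 0.93 [324. 258.] [ 0.58  -0.016  0.192]
wrist bar_middle 0.96 [272. 264.] [0.551 0.031 0.132]
wrist quadrant 0.57 [390. 197.] [ 0.617 -0.076  0.118]
wrist sleeve_rim 0.68 [323. 246.] [ 0.581 -0.015  0.165]
wrist tray_large 0.81 [236. 252.] [0.522 0.092 0.018]
```

View pics/wrist8.png

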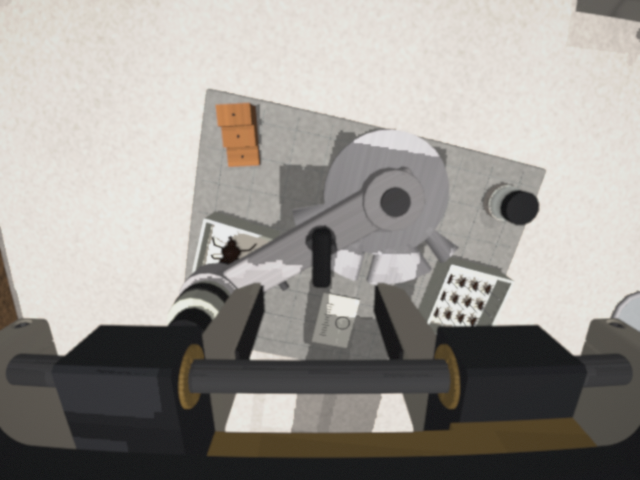

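The microscope now stands over the large beetle's tray. The arm is 49.9° from its start by the same measurements, and the handle is at px (321,257). Next I'll regrip, lift slightly and twist back.

```bash
python3 -m jog '[{"dr":[0,0,0],"slide":[0,0.15,3],"fingers":4},{"dr":[0,0,0],"slide":[0,0,3],"fingers":4},{"dr":[0,0,0],"slide":[0,0,1.9],"fingers":4},{"dr":[0,0,0],"slide":[0,0,0],"fingers":4},{"dr":[0,0,0],"slide":[0,0,0],"fingers":0.5}]' 40
python3 -m jog '[{"dr":[0,0,0],"slide":[0,0,0],"fingers":0.5},{"dr":[0,0,0],"slide":[0,0,0],"fingers":0.5},{"dr":[0,0,0],"slide":[0,0,0],"fingers":0.5},{"dr":[0,0,0],"slide":[0,0,-0.2],"fingers":0.5},{"dr":[0,0,0],"slide":[0,0,-0.2],"fingers":0.5}]' 40
```

```text
time: 17.1
tcp_pos: [0.5807, -0.0136, 0.3671]
eef_rot: [[0.999, 0.047, 0.002], [0.047, -0.999, -0.0], [0.002, 0.0, -1.0]]
ft_force: [0.7, -0.1, 0.8]
opening: 0.034
gripper_force: 0.0
time: 17.73
tcp_pos: [0.5803, -0.014, 0.3682]
eef_rot: [[0.999, 0.046, -0.001], [0.046, -0.999, -0.001], [-0.001, 0.001, -1.0]]
ft_force: [5.4, -3.0, -11.6]
opening: 0.014
gripper_force: 40.0
```

```bash
python3 -m jog '[{"dr":[0,0,8],"slide":[0,0,0],"fingers":0.5},{"dr":[0,0,8],"slide":[0,0,0],"fingers":0.5},{"dr":[0,0,8],"slide":[0,0,0],"fingers":0.5},{"dr":[0,0,8],"slide":[0,0,0],"fingers":0.5},{"dr":[0,0,8],"slide":[0,0,0],"fingers":0.5}]' 40
python3 -m jog '[{"dr":[0,0,8],"slide":[0,0,0],"fingers":0.5},{"dr":[0,0,8],"slide":[0,0,0],"fingers":0.5},{"dr":[0,0,4],"slide":[0,0,0],"fingers":0.5},{"dr":[0,0,0],"slide":[0,0,0],"fingers":0.5}]' 40
python3 -m jog '[{"dr":[0,0,0],"slide":[0,0,0.3],"fingers":0.5},{"dr":[0,0,0],"slide":[0,0,0.3],"fingers":0.5},{"dr":[0,0,0],"slide":[0,0,0],"fingers":0.5}]' 40
```

```text
time: 18.35
tcp_pos: [0.5802, -0.0144, 0.3677]
eef_rot: [[0.792, -0.611, -0.002], [-0.611, -0.792, -0.001], [-0.001, 0.002, -1.0]]
ft_force: [5.2, -4.4, -11.2]
opening: 0.0138
gripper_force: 40.0
time: 18.85
tcp_pos: [0.5801, -0.0145, 0.3677]
eef_rot: [[0.538, -0.843, -0.002], [-0.843, -0.538, -0.001], [0.0, 0.003, -1.0]]
ft_force: [5.0, -4.7, -11.5]
opening: 0.0138
gripper_force: 40.0
time: 19.23
tcp_pos: [0.5801, -0.0145, 0.3617]
eef_rot: [[0.539, -0.842, -0.002], [-0.842, -0.539, -0.001], [0.0, 0.003, -1.0]]
ft_force: [4.2, -4.4, -9.2]
opening: 0.0136
gripper_force: 40.0
```

```bash
python3 -m jog '[{"dr":[0,0,0],"slide":[0,0,0.3],"fingers":0.5},{"dr":[0,0,0],"slide":[0,0,0],"fingers":0.5}]' 40
python3 -m jog '[{"dr":[0,0,0],"slide":[0,0,0],"fingers":4},{"dr":[0,0,0],"slide":[0,0,0],"fingers":4},{"dr":[0,0,0],"slide":[0,0,0],"fingers":4},{"dr":[0,0,0],"slide":[0,0,-3],"fingers":5},{"dr":[0,0,0],"slide":[0,0,-4],"fingers":6}]'
python3 -m jog '[{"dr":[0,0,0],"slide":[0,0,-3],"fingers":6},{"dr":[0,0,0],"slide":[0,0,0],"fingers":6}]'
python3 look.py 9 .181 wrist,side,scene thandle,bar_middle,quadrant,tray_large,tray_small
python3 - <<'E'
import cv2;cv2.imwrite('pics/side9c.png',cv2.resize(cv2.imread('pics/side9.png')[170:370,240:480],None,fx=3,fy=3))
E
```

```text
time: 19.48
tcp_pos: [0.5804, -0.0142, 0.3599]
eef_rot: [[0.539, -0.842, -0.0], [-0.842, -0.539, -0.001], [0.001, 0.001, -1.0]]
ft_force: [4.2, -4.1, -7.3]
opening: 0.0135
gripper_force: 40.0
time: 20.1
tcp_pos: [0.5799, -0.0135, 0.4303]
eef_rot: [[0.54, -0.842, -0.003], [-0.842, -0.54, 0.001], [-0.002, 0.002, -1.0]]
ft_force: [1.0, 0.1, 0.5]
opening: 0.0556
gripper_force: 0.0
time: 20.35
tcp_pos: [0.5808, -0.0135, 0.4644]
eef_rot: [[0.54, -0.842, 0.006], [-0.842, -0.54, -0.001], [0.004, -0.005, -1.0]]
ft_force: [0.6, 0.3, 0.1]
opening: 0.06
gripper_force: 0.0
20.35 [ 0.581 -0.014  0.464] [[0.5398684839068115, -0.8417281340897722, 0.005980666008993316], [-0.8417412356442402, -0.5398808895330613, -0.0005633232624854911], [0.0037030123235567403, -0.004730052720718074, -0.9999819569877202]]
wrist thandle 0.79 [322. 248.] [ 0.578 -0.014  0.181]
wrist bar_middle 0.79 [322. 282.] [0.549 0.029 0.132]
wrist quadrant 0.72 [321. 155.] [ 0.616 -0.073  0.118]
wrist tray_small 0.64 [475. 129.] [ 0.473 -0.199  0.018]
side thandle 0.52 [321. 220.] [ 0.586 -0.019  0.181]
side bar_middle 0.89 [332. 263.] [0.547 0.031 0.132]
side quadrant 0.76 [317. 236.] [ 0.612 -0.069  0.118]
side tray_large 0.71 [339. 342.] [0.513 0.091 0.018]
side tray_small 0.59 [397. 258.] [ 0.483 -0.204  0.018]
scene thandle 0.63 [300. 217.] [ 0.581 -0.012  0.181]
scene bar_middle 0.62 [327. 213.] [0.554 0.033 0.132]
scene quadrant 0.66 [271. 273.] [ 0.619 -0.068  0.118]
scene tray_large 0.68 [353. 220.] [0.512 0.092 0.018]
scene tray_small 0.74 [186. 245.] [ 0.48  -0.196  0.018]
```

View pics/side9c.png

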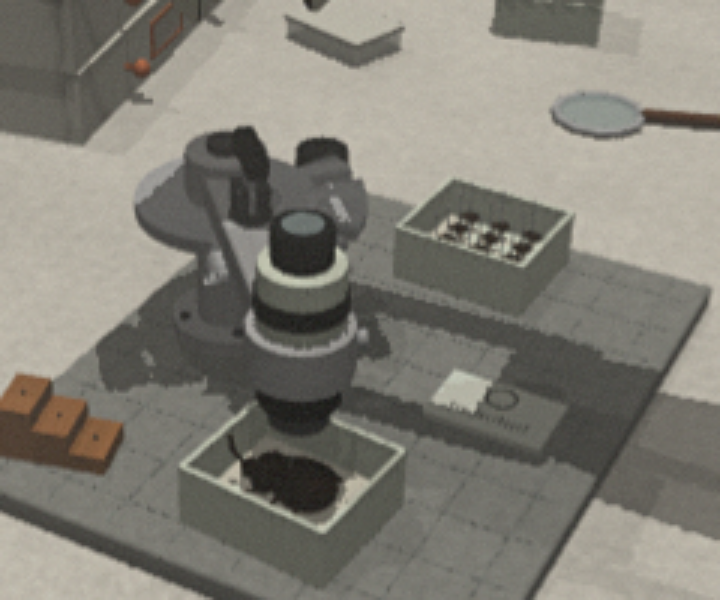

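The picture shows the microscope over the large beetle's tray, with the handle in line with the arm at crop px (250,150) and both trays, the block and the scale plate undisturbed. I'll check that the pin is fully home, first by silhouette and then by touching the handle top with closed fingertips: home is 0.189 m and riding is 0.198 m.

```bash
python3 - <<'E'
from h import *
for c in ['side']:
    manip.camera(c)
    r=manip.regions_of(c,'thandle')
    if r:
        y,x=np.nonzero(r[0]['region']); print(r[0]['score'],x.min(),x.max(),y.min(),y.max())
    u=np.array([-.54,.842,0])
    for z in(.189,.198):
        print(z,proj(c,[np.array([.580,-.013,z])+s*.022*u for s in(-1,1)]).round(1).tolist())
E
python3 -m jog '[{"dr":[0,0,0],"slide":[0,0,0],"fingers":0},{"dr":[0,0,0],"slide":[0,0,3],"fingers":0},{"dr":[0,0,0],"slide":[0,0,3],"fingers":0},{"dr":[0,0,0],"slide":[0,0,1.6],"fingers":0},{"dr":[0,0,0],"slide":[0,0,0],"fingers":0}]' 10
python3 -m jog '[{"dr":[0,0,0],"slide":[0,0,0.4],"fingers":0},{"dr":[0,0,0],"slide":[0,0,0],"fingers":0}]'
python3 -m jog '[{"dr":[0,0,0],"slide":[0,0,0.3],"fingers":0},{"dr":[0,0,0],"slide":[0,0,0],"fingers":0}]'
```

```text
0.65 318 329 212 231
0.189 [[320.0, 212.5], [325.7, 224.3]]
0.198 [[320.0, 207.9], [325.7, 219.6]]
time: 21.98
tcp_pos: [0.58, -0.0136, 0.3835]
eef_rot: [[0.54, -0.842, -0.003], [-0.842, -0.54, 0.0], [-0.002, 0.002, -1.0]]
ft_force: [-0.6, 0.1, 0.6]
opening: 0.0147
gripper_force: 0.0
time: 22.22
tcp_pos: [0.5806, -0.0137, 0.3817]
eef_rot: [[0.54, -0.842, 0.002], [-0.842, -0.54, -0.0], [0.001, -0.001, -1.0]]
ft_force: [-0.3, 0.3, -0.1]
opening: 0.0006
gripper_force: 0.0
time: 22.48
tcp_pos: [0.5804, -0.0137, 0.3778]
eef_rot: [[0.54, -0.842, 0.0], [-0.842, -0.54, -0.0], [0.0, -0.0, -1.0]]
ft_force: [0.5, -0.4, -0.2]
opening: 0.0008
gripper_force: 0.0
```

```bash
python3 -m jog '[{"dr":[0,0,0],"slide":[0,0,0.3],"fingers":0},{"dr":[0,0,0],"slide":[0,0,0],"fingers":0}]'
python3 -m jog '[{"dr":[0,0,0],"slide":[0,0,-3],"fingers":0},{"dr":[0,0,0],"slide":[0,0,-5],"fingers":0},{"dr":[0,0,0],"slide":[0,0,-3],"fingers":0},{"dr":[0,0,0],"slide":[0,0,0],"fingers":0},{"dr":[0,0,0],"slide":[0,0,0],"fingers":0}]'
python3 look.py 10 .181 side,scene thandle,bar_middle,tray_large
```

```text
time: 22.72
tcp_pos: [0.5806, -0.0136, 0.3753]
eef_rot: [[0.54, -0.842, 0.001], [-0.842, -0.54, -0.0], [0.001, -0.001, -1.0]]
ft_force: [-0.6, 0.4, 3.6]
opening: 0.0006
gripper_force: 2.0
time: 23.35
tcp_pos: [0.5803, -0.0136, 0.4832]
eef_rot: [[0.54, -0.842, -0.002], [-0.842, -0.54, 0.0], [-0.001, 0.001, -1.0]]
ft_force: [0.9, -0.8, -0.1]
opening: 0.0004
gripper_force: 0.0
23.35 [ 0.58  -0.014  0.483] [[0.5396051705657715, -0.8419164437886882, -0.0017209232678124164], [-0.8419174814052487, -0.5396062565387453, 0.00020593320438592363], [-0.0011019995134292952, 0.001337752761450503, -0.999998498006183]]
side thandle 0.69 [336. 308.] [0.481 0.208 0.181]
side bar_middle 0.83 [329. 264.] [0.55  0.036 0.132]
side tray_large 0.92 [338. 342.] [0.514 0.092 0.018]
scene thandle 0.86 [299. 219.] [ 0.583 -0.015  0.181]
scene bar_middle 0.94 [324. 211.] [0.55  0.03  0.132]
scene tray_large 0.79 [356. 221.] [0.514 0.096 0.018]
```

The fingertips touched the handle top at 0.189 m, so the pin is fully home. The gripper is clear of everything.

```bash
python3 -c "
from rig import manip
print(manip.finish_job())"
```

```text
the job is handed in; nothing more can be done
None
```

The microscope now stands over the large horned beetle's tray with the pin fully home and the arm locked (about -0.873 rad); both trays, the block and the jar were left alone, and the job was handed in at about 23.5 s.

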